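# Pass the repair queue to the microscope bench in the same order

## Robot

A 6-joint arm with a two-finger parallel gripper is mounted at the origin on the work surface. World frame = base frame: x ahead of the robot, y to its left, z up, the work surface at z = 0. Lengths are in m, angles in rad, forces in N, time in s.
With the tool pointing down it reaches from about 0.225 to 0.875 m from the base axis. Payload 3.4 kg.
Tool frame: the origin (TCP) lies at the very end of the fingers, on their centre line; the grasp point (between the pads) lies 19 mm behind it (ctrl.grip_depth is the z of the grasp point in the tool frame, in m); z points along the fingers, y is the line along which they close (so a half turn about z gives the same grasp; the last joint's range is limited). The gripper opens to 85 mm and grips with 20 to 120 N. Pads are 22 mm wide; open, the fingers measure 114 mm over their backs; the gripper's body (76 mm by 85 mm) begins 54 mm behind the grasp point. The pads swing forward as they close: fully open they stand 13 mm farther back than shut.
Start: joints at [1.039, 0.276, 1.505, -0, 1.361, -0.121], TCP at [0.23, 0.527, 0.231] pointing down, gripper open.
Joint ranges: [-2.89, 2.89], [-0.75, 2.08], [0.22, 2.7], [-1.18, 4.32], [0.11, 2.71], [-2.7, 2.7]. Speed limits (rad/s): [2.57, 2.57, 3.14, 3.14, 3.14, 3.14].

## Interface

Orientations are given as a rotation vector (axis times angle).
In Python, from plant import ctrl gives the robot as it stands.
- The arm moves only by the shell command python3 -m handwheel 'ROWS' [FORCE]. ROWS is JSON, a list of rows, each a list of 3 entries, a list of its own where there are three numbers: the shift along the tool's x, y, z in cm, then the turn about the tool's z in degrees, then the opening, from -1 (shut) to 1 (fully open). A call has 1 to 20 rows; each row shifts and turns the commanded pose from where the row before left it, along the tool's axes as they then stand; what a row does not reach is not made up. A row lasts 1/8 s, in which the tool goes at most 62.5 mm and 10.7 degrees, less where a joint would pass 70% of its speed; a pose out of reach is approached as far as the arm can. A call with a gripper value outside its range is refused whole. The fingers move at their own pace and stop on an object; FORCE is the grip in N (left out, the last holds). Time passes only in rows, so rows that do not move let the fingers close. It gives the time, the measured TCP pose, the force, the opening and the grip force at its end, in the units of the state.
- ctrl.get_state(): the state, without advancing time (a new reading comes with each control period).
- ctrl.get_image(name): name is "side" or "top"; returns (picture, depth): 400x640x3 uint8, red, green, blue; 400x640 float32, m along the optical axis (not along the pixel's ray), 0 where there is no reading.
- ctrl.get_calibration(name): a dict with "mtx" (3x3 intrinsics, pixels), "cam_to_world" (4x4, takes a point from camera to world coordinates). Camera axes: x right, y down, z forward; pixel columns grow to the right and rows downward; lengths in m; the calibration is good to about 2 mm. A picture is of the moment at which its call begins. get_calibration takes no time and is no camera call.
- ctrl.close_job(): hands the job in; it is judged then, once.
Trained networks look in the newest picture that a camera, given by its name, has taken for a name from the list of things; names that differ only in an ending like _2 or _b are one class to them, and where a whole thing is asked for, a point or a joint stands for the part that bears it (a point fixed in the world has none). Each returns a list of dicts, best first, with "conf" (0 to 1); they miss things now and then, are a little off and sometimes report something else, mostly with a low value. They report only what shows in the picture. A call takes as long as a camera call. They do not tell look-alikes from the thing itself.
- ctrl.spot_in(thing, camera): "xyz" ([x, y, z] in m, in world coordinates, good to about 4 mm: the middle of the surface that is visible of it).
The state is a dict: "t": time; "joints": joint angles; "qvel": joint speeds; "tau": joint torques, N m; "tcp_pos": TCP position; "ee_rot": TCP orientation; "force": force on the tool from outside, world axes, zero at the start; "ft_torque": the same for the moment, N m; "width": finger opening in m; "gripper_force": force on a finger pad.
Only numpy, scipy, OpenCV 4.12 (cv2) and the standard library are available. Lean on these libraries where they do the work, as an engineer would, in place of code of your own. Each camera call takes 0.05 s, during which the arm holds its last target. There are 200 camera calls.

## Task

The four gadgets waiting in a row on the plywood intake rack are next for repair. Move them one by one to the empty aluminium bench rack, each standing upright in the middle of its own bay, so that they stand in the same left-to-right order as on the intake rack (the leftmost gadget in the leftmost bay, and so on). Do not tip a gadget over, and leave the amber bottle and the screwdriver beyond the racks where they are.

Things in the scene. Friction and masses are not known exactly. Their poses are not given: they have to be found in the camera images.
- budcase_mid (a point): white earbud case, a rounded upright box 28 (x) x 50 (y) x 44 (z) mm, 60 g, loose; starts, as the other gadgets, on a cork pad of the intake rack, level with the bench rack's pads, about 72 mm from the next, in an order drawn afresh. Gripped across its 28 mm, along its x, which points across the rack; given point: its centre, half-way up; z up
- actioncam_mid (a point): grey box-shaped action camera with a round lens on its front, body 28 (x) x 50 (y) x 40 (z) mm, about 120 g, loose; easily gripped across its 28 mm, along its own x, which points across the rack (its lens, seen only, juts 4 mm to -x); given point: its centre, half-way up; z up
- speaker_mid (a point): slim upright blue cloth-covered cylinder, a small wireless speaker, 38 mm across and 58 mm tall, about 150 g, loose; given point: its centre, half-way up; z up
- lens_mid (a point): squat dark metal camera lens, an upright cylinder 48 mm across and 36 mm tall with a glass on top, about 170 g, loose; given point: its centre, half-way up; z up
- bay1: one of four identical dark pads, 56 x 56 x 2 mm, marking the bays of the aluminium bench rack, in a row, 72 mm apart, roughly left to right for the robot; numbered in no order: position tells the place. Origin: centre of the underside (top 2 mm higher); x across the rack, away from the robot; y along the row, to the robot's left; z up. Ribs 4 mm wide, 4 mm above the board, part the bays
- bay2: another of the four identical bay pads of the bench rack, as bay1; its position tells its place in the row
- bay3: another of the four identical bay pads of the bench rack, as bay1; its position tells its place in the row
- bay4: another of the four identical bay pads of the bench rack, as bay1; its position tells its place in the row
- cleaner: bystander: amber bottle 52 mm across, 120 mm tall, standing beyond the racks; origin at its underside; leave it alone
- driver: bystander: screwdriver 150 mm long, lying beyond the mat; leave it alone
Things that resemble listed ones, but are neither listed nor needed, are in the scene too. What is shaped like the part that bears actioncam_mid but red is not meant. Leave any yellow look-alike of the part that bears speaker_mid alone.

How it is judged:
At the end, for the whole second after the job is handed in: Each gadget stands upright (0.12 rad) and at rest on a bench-rack pad, its centre within 15 mm of the pad's, in the starting left-to-right order: each has moved 0.28 to 0.372 m, as the racks stand so that its own place in the other row lies 0.29 to 0.366 m away (((horizontal distance between budcase_mid and bay1 below 0.015 m and z of budcase_mid in the frame of bay1 between 0.019 and 0.029 m) or (horizontal distance between budcase_mid and bay2 below 0.015 m and z of budcase_mid in the frame of bay2 between 0.019 and 0.029 m) or (horizontal distance between budcase_mid and bay3 below 0.015 m and z of budcase_mid in the frame of bay3 between 0.019 and 0.029 m) or (horizontal distance between budcase_mid and bay4 below 0.015 m and z of budcase_mid in the frame of bay4 between 0.019 and 0.029 m)) and distance of budcase_mid from where it was at the start of the episode between 0.28 and 0.372 m and angle between each of budcase_mid, actioncam_mid, speaker_mid, lens_mid's own z axis and vertical below 0.12 rad and linear speed of each of budcase, actioncam, speaker, lens below 0.02 m/s and angular speed of each of budcase, actioncam, speaker, lens below 0.2 rad/s and ((horizontal distance between actioncam_mid and bay1 below 0.015 m and z of actioncam_mid in the frame of bay1 between 0.017 and 0.027 m) or (horizontal distance between actioncam_mid and bay2 below 0.015 m and z of actioncam_mid in the frame of bay2 between 0.017 and 0.027 m) or (horizontal distance between actioncam_mid and bay3 below 0.015 m and z of actioncam_mid in the frame of bay3 between 0.017 and 0.027 m) or (horizontal distance between actioncam_mid and bay4 below 0.015 m and z of actioncam_mid in the frame of bay4 between 0.017 and 0.027 m)) and distance of actioncam_mid from where it was at the start of the episode between 0.28 and 0.372 m and ((horizontal distance between speaker_mid and bay1 below 0.015 m and z of speaker_mid in the frame of bay1 between 0.026 and 0.036 m) or (horizontal distance between speaker_mid and bay2 below 0.015 m and z of speaker_mid in the frame of bay2 between 0.026 and 0.036 m) or (horizontal distance between speaker_mid and bay3 below 0.015 m and z of speaker_mid in the frame of bay3 between 0.026 and 0.036 m) or (horizontal distance between speaker_mid and bay4 below 0.015 m and z of speaker_mid in the frame of bay4 between 0.026 and 0.036 m)) and distance of speaker_mid from where it was at the start of the episode between 0.28 and 0.372 m and ((horizontal distance between lens_mid and bay1 below 0.015 m and z of lens_mid in the frame of bay1 between 0.015 and 0.025 m) or (horizontal distance between lens_mid and bay2 below 0.015 m and z of lens_mid in the frame of bay2 between 0.015 and 0.025 m) or (horizontal distance between lens_mid and bay3 below 0.015 m and z of lens_mid in the frame of bay3 between 0.015 and 0.025 m) or (horizontal distance between lens_mid and bay4 below 0.015 m and z of lens_mid in the frame of bay4 between 0.015 and 0.025 m)) and distance of lens_mid from where it was at the start of the episode between 0.28 and 0.372 m); the robot touches nothing.
It fails at once if a gadget is tipped over (0.8 rad or more) (angle between any of budcase_mid, actioncam_mid, speaker_mid, lens_mid's own z axis and vertical above 0.8 rad).
It fails at once if a bystander (bottle or screwdriver) is moved more than 30 mm (distance of any of cleaner, driver from where it was at the start of the episode above 0.03 m).
It also fails if it takes over 104 s, if anything falls off the work surface, if the arm or the gripper's body presses on something with over 40 N, if the wrist force passes 120 N, or if a joint passes its speed limit or range.

## Working session

There is one attempt and no reset: what is moved stays moved. The work goes in short steps, Python scripts to look and compute and a shell command to move; the robot and the scene stay as the last step left them, time stands still between calls to the robot, and variables do not carry over. Pictures are saved under pics/ and viewed, at most 14 in all, crops included, and the job is handed in when it is done.

```bash
mkdir -p pics
python3 - <<'E'
from plant import ctrl
import cv2
s=ctrl.get_state();print(s['t'],s['tcp_pos'],s['ee_rot'],s['width'])
for c in("top","side"):
    im,d=ctrl.get_image(c);cv2.imwrite(f'pics/{c}0.png',im[:,:,::-1])
    for n in("budcase_mid","actioncam_mid","speaker_mid","lens_mid","bay1","cleaner","driver"):
        print(c,n,[([round(float(v),3) for v in r['xyz']],round(r['conf'],2)) for r in ctrl.spot_in(n,c)])
E
```

```text
0.0 [0.22937251 0.52671122 0.23044974] [-6.40619891e-01 -3.07500342e+00  2.65463070e-03] 0.08511684808653086
top budcase_mid []
top actioncam_mid [([0.541, 0.185, 0.057], 0.82), ([0.311, 0.183, 0.039], 0.58), ([0.549, 0.403, 0.038], 0.56)]
top speaker_mid [([0.542, 0.115, 0.076], 0.66), ([0.448, 0.047, 0.064], 0.6)]
top lens_mid [([0.542, 0.043, 0.051], 0.64)]
top bay1 [([0.534, -0.279, 0.013], 0.95), ([0.519, -0.138, 0.013], 0.83), ([0.525, -0.21, 0.017], 0.76), ([0.509, -0.064, 0.016], 0.74)]
top cleaner [([0.75, 0.02, 0.079], 0.79), ([0.544, 0.187, 0.053], 0.72)]
top driver [([0.781, -0.211, 0.019], 0.56)]
side budcase_mid [([0.559, 0.248, 0.055], 0.68)]
side actioncam_mid [([0.318, 0.169, 0.031], 0.71), ([0.547, 0.395, 0.035], 0.66), ([0.545, 0.181, 0.054], 0.6)]
side speaker_mid [([0.547, 0.107, 0.06], 0.64), ([0.454, 0.034, 0.048], 0.56)]
side lens_mid [([0.548, 0.032, 0.049], 0.75)]
side bay1 [([0.53, -0.282, 0.013], 0.75), ([0.509, -0.068, 0.013], 0.66), ([0.526, -0.211, 0.015], 0.58), ([0.515, -0.137, 0.017], 0.57), ([0.548, 0.031, 0.051], 0.37)]
side cleaner [([0.759, 0.005, 0.067], 0.74)]
side driver [([0.785, -0.222, 0.02], 0.77)]
```

View pics/top0.png

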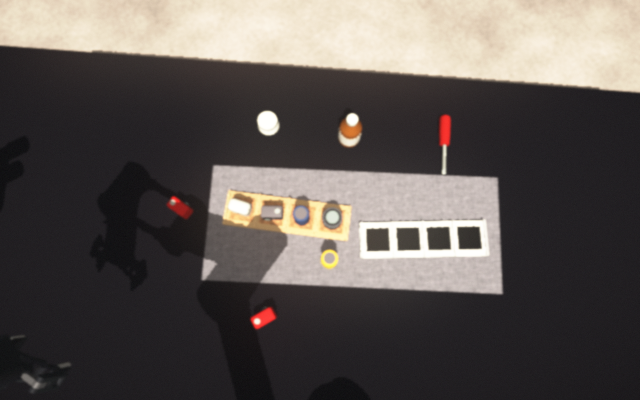

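View pics/side0.png

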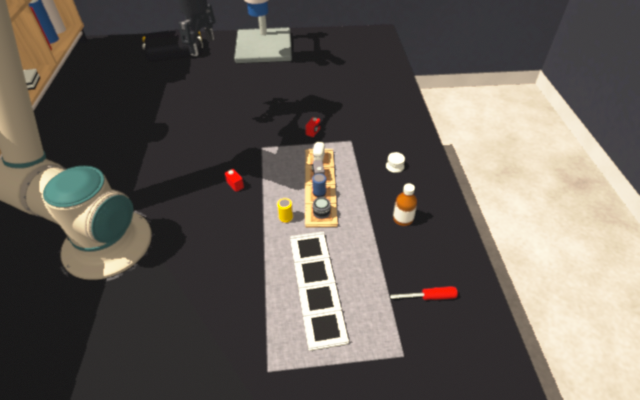

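Top view: the intake row is, left to right, white earbud case (240,206), grey camera (272,212), speaker (302,213), lens (332,217). The bays are at columns 378–470, row 238. The yellow look-alike is at (330,259), with red ones off the rack. Next I refine positions from depth.

```bash
cat > h.py <<'E'
from plant import ctrl
import numpy as np, cv2
def cloud(c):
    im,d=ctrl.get_image(c);K=ctrl.get_calibration(c);m=K['mtx'];T=K['cam_to_world']
    v,u=np.mgrid[:400,:640];P=np.stack([(u-m[0,2])/m[0,0]*d,(v-m[1,2])/m[1,1]*d,d],-1)@T[:3,:3].T+T[:3,3]
    P[d==0]=np.nan
    return im,P
def near(P,im,xy,r,z0,z1):
    k=(np.hypot(P[...,0]-xy[0],P[...,1]-xy[1])<r)&(P[...,2]>z0)&(P[...,2]<z1)
    return P[k],im[k]
E
python3 - <<'E'
from h import *
np.set_printoptions(precision=4,suppress=True)
im,P=cloud("top");im2,P2=cloud("side")
print(ctrl.get_calibration("top")['cam_to_world'][:3,3],ctrl.get_calibration("side")['cam_to_world'][:3,3],ctrl.get_calibration("top")['mtx'][0,0])
for n,xy in dict(bud=(.55,.25),cam=(.543,.183),spk=(.543,.111),lens=(.545,.038)).items():
  for c,(i,p) in dict(top=(im,P),side=(im2,P2)).items():
    q,_=near(p,i,xy,.036,.025,.12)
    if len(q)<5: print(n,c,len(q));continue
    zt=np.percentile(q[:,2],95); t=q[q[:,2]>zt-.008]
    r=cv2.minAreaRect((t[:,:2]*1000).astype(np.float32))
    print(n,c,len(t),'ztop',zt,'med',np.median(t,0),'rect',np.array(r[0]),np.array(r[1]),r[2])
# pads: dark pixels in bench rack
for c,(i,p) in dict(top=(im,P),side=(im2,P2)).items():
  for xy in((.509,-.066),(.517,-.137),(.525,-.21),(.532,-.28)):
    q,col=near(p,i,xy,.045,-.01,.04);t=q[(col.max(1)<60)]
    r=cv2.minAreaRect((t[:,:2]*1000).astype(np.float32))
    print('bay',c,len(t),np.median(t,0),t.mean(0),np.array(r[0]),np.array(r[1]),r[2])
# wood rack direction
hsv=cv2.cvtColor(im,cv2.COLOR_RGB2HSV);k=(hsv[...,0]>8)&(hsv[...,0]<25)&(hsv[...,1]>90)&(np.abs(P[...,0]-.54)<.07)&(np.abs(P[...,1]-.14)<.2)&(P[...,2]<.03)
r=cv2.minAreaRect((P[k][:,:2]*1000).astype(np.float32));print('wood',r,np.nanmedian(P[k][:,2]))
E
```

```text
[0.3604 0.0615 1.0262] [ 0.4946 -0.7231  0.889 ] 432.1327913565854
bud top 216 ztop 0.060642336653811885 med [0.5535 0.2619 0.0576] rect [553.9774 262.0481] [45.4349 27.184 ] 78.00225830078125
bud side 103 ztop 0.060082549310471925 med [0.5561 0.2578 0.0575] rect [556.4685 260.269 ] [45.0143 27.2018] 77.16610717773438
cam top 254 ztop 0.0573564265518155 med [0.5466 0.1876 0.0544] rect [545.9727 187.454 ] [28.1311 48.8501] 5.27954626083374
cam side 132 ztop 0.05728190212614881 med [0.5502 0.1822 0.0546] rect [548.6932 186.0476] [29.3321 53.9529] 3.4069879055023193
spk top 214 ztop 0.07574424227925079 med [0.5446 0.1185 0.0727] rect [544.5578 118.6503] [35.5532 37.1927] 24.365856170654297
spk side 124 ztop 0.07515830261522516 med [0.5468 0.1145 0.073 ] rect [546.9254 116.7716] [37.0761 37.3847] 82.12548828125
lens top 332 ztop 0.0542258320752355 med [0.546  0.0472 0.0512] rect [546.0661  47.6135] [46.2586 46.0335] 45.651920318603516
lens side 213 ztop 0.05371840043719389 med [0.5481 0.0431 0.0511] rect [548.2627  46.3097] [47.3297 44.1704] 84.85154724121094
bay top 0 [nan nan nan] [nan
[... 245 characters left out ...]
] [ 0.5297 -0.2784  0.0148] [ 529.9807 -277.7524] [45.6612 44.6813] 6.401101112365723
bay side 255 [ 0.509  -0.0648  0.0147] [ 0.5091 -0.0651  0.0147] [509.2263 -64.9522] [45.0442 44.9423] 6.354211330413818
bay side 311 [ 0.5163 -0.1377  0.0149] [ 0.5163 -0.1369  0.0149] [ 517.0371 -136.0295] [46.654  47.3065] 4.005084037780762
bay side 369 [ 0.5237 -0.2086  0.0148] [ 0.5236 -0.2082  0.0148] [ 523.436  -206.4564] [46.0633 48.3933] 6.259542942047119
bay side 440 [ 0.5307 -0.2799  0.0149] [ 0.5307 -0.2797  0.0148] [ 531.1356 -279.111 ] [46.5201 47.7209] 4.6764936447143555
wood ((537.0494995117188, 163.3038787841797), (288.2714538574219, 118.5218734741211), 86.27559661865234) 0.013651332860717957
  return _methods._mean(a, axis=axis, dtype=dtype,
  ret = um.true_divide(
<stdin>:17: RuntimeWarning: Mean of empty slice.
```

```bash
cat > plan.py <<'E'
# python3 plan.py x y z yaw_deg : turn first, then shifts in tool axes (cm)
import sys,numpy as np
from plant import ctrl
from scipy.spatial.transform import Rotation as R
x,y,z,w=map(float,sys.argv[1:])
s=ctrl.get_state();M=R.from_rotvec(s['ee_rot']).as_matrix()
psi=np.degrees(np.arctan2(M[1,1],M[0,1]));dt=(-(w-psi)+90)%180-90
if '--':pass
d=np.array([x,y,z])-s['tcp_pos'];a=np.radians(psi-dt)
print('yaw',round(psi,1),'turn',round(dt,1),'then dx %.2f dy %.2f dz %.2f cm'%(100*(-np.sin(a)*d[0]+np.cos(a)*d[1]),100*(np.cos(a)*d[0]+np.sin(a)*d[1]),-100*d[2]),'tilt',round(float(np.degrees(np.arccos(-M[2,2]))),2),'j6',round(float(s['joints'][5]),2))
E
python3 plan.py .5552 .2612 .13 -12
```

```text
yaw 66.5 turn 78.5 then dx -19.25 dy 37.37 dz 10.13 cm tilt 0.01 j6 -0.12
```

```bash
python3 -m handwheel '[[[0,0,0],9.8,1],[[0,0,0],9.8,1],[[0,0,0],9.8,1],[[0,0,0],9.8,1],[[0,0,0],9.8,1],[[0,0,0],9.8,1],[[0,0,0],9.8,1],[[0,0,0],9.9,1],[[-1.9,3.7,0],0,1],[[-1.9,3.7,0],0,1],[[-1.9,3.7,1],0,1],[[-1.9,3.7,1],0,1],[[-1.9,3.7,1],0,1],[[-1.9,3.7,1],0,1],[[-1.9,3.7,1],0,1],[[-1.9,3.7,1],0,1],[[-1.9,3.7,1],0,1],[[-1.9,3.7,1],0,1],[[0,0,1],0,1],[[0,0,0],0,1]]' 30; python3 plan.py .5552 .2612 .023 -12
```

```text
t: 3.4
tcp_pos: [0.5507, 0.2641, 0.1402]
ee_rot: [-2.441, -1.975, 0.004]
force: [-0.1, -0.1, 0.5]
width: 0.0851
gripper_force: 0.0
yaw -12.1 turn -0.1 then dx -0.19 dy 0.50 dz 11.72 cm tilt 0.18 j6 0.54
```

```bash
python3 -m handwheel '[[[-0.2,0.5,1],0,1],[[0,0,2],0,1],[[0,0,2],0,1],[[0,0,2],0,1],[[0,0,2],0,1],[[0,0,1.5],0,1],[[0,0,1.2],0,1],[[0,0,0],0,1],[[0,0,0],0,-1],[[0,0,0],0,-1],[[0,0,0],0,-1],[[0,0,0],0,-1],[[0,0,0],0,-1],[[0,0,0],0,-1],[[0,0,0],0,-1],[[0,0,0],0,-1]]' 30; python3 plan.py .509 -.065 .14 5.8
```

```text
t: 5.4
tcp_pos: [0.5568, 0.2613, 0.0249]
ee_rot: [2.442, 1.976, 0.002]
force: [0.2, -0.1, 5.5]
width: 0.0275
gripper_force: 30.2
yaw -12.0 turn -17.8 then dx -31.98 dy -8.05 dz -11.51 cm tilt 0.06 j6 0.54
```

```bash
python3 -m handwheel '[[[0,0,-1],0,-1],[[0,0,-2],0,-1],[[0,0,-3],0,-1],[[0,0,-3],0,-1],[[0,0,-2.5],0,-1],[[0,0,0],-6,-1],[[0,0,0],-6,-1],[[0,0,0],-5.8,-1],[[-2,-0.5,0],0,-1],[[-4,-1,0],0,-1],[[-4,-1,0],0,-1],[[-4,-1,0],0,-1],[[-4,-1,0],0,-1],[[-4,-1,0],0,-1],[[-4,-1,0],0,-1],[[-4,-1,0],0,-1],[[-2,-0.5,0],0,-1],[[0,0,0],0,-1],[[0,0,0],0,-1]]'; python3 plan.py .509 -.065 .028 5.8
python3 - <<'E'
from h import *
im,P=cloud("side");cv2.imwrite('pics/s1.png',im[:,:,::-1])
im,P=cloud("top");cv2.imwrite('pics/t1.png',im[:,:,::-1])
np.set_printoptions(precision=4,suppress=True)
# bays 2..3 from the top now uncovered? gadget check
for xy in((.547,.187),(.545,.118),(.547,.047)):
    q,_=near(P,im,xy,.036,.03,.085);print(len(q),np.median(q,0) if len(q) else '')
E
```

```text
t: 7.78
tcp_pos: [0.5083, -0.0651, 0.1393]
ee_rot: [-2.108, -2.328, -0.0]
force: [-0.1, 0.5, -0.1]
width: 0.0276
gripper_force: 29.7
yaw 5.7 turn -0.1 then dx 0.01 dy 0.07 dz 11.13 cm tilt 0.04 j6 -0.36
297 [0.5452 0.187  0.0537]
257 [0.5417 0.1176 0.0725]
362 [0.5444 0.0472 0.0507]
```

View pics/s1.png

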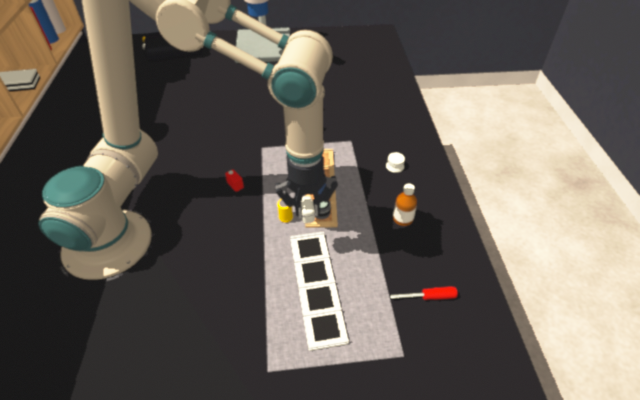

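The case hangs upright at (308,210) between the fingers, near bay 1. I lower it to just above its pickup height and release.

```bash
python3 -m handwheel '[[[0,0,1],0,-1],[[0,0.1,2.5],0,-1],[[0,0,2.5],0,-1],[[0,0,2.5],0,-1],[[0,0,1.5],0,-1],[[0,0,0.7],0,-1],[[0,0,0.4],0,-1],[[0,0,0.2],0,-1],[[0,0,0],0,-1],[[0,0,0],0,1],[[0,0,0],0,1],[[0,0,0],0,1],[[0,0,0],0,1],[[0,0,0],0,1],[[0,0,-1.5],0,1],[[0,0,-3],0,1],[[0,0,-4],0,1],[[0,0,-3],0,1],[[0,0,0],0,1]]'; python3 plan.py .5475 .187 .14 4.5
```

```text
t: 10.25
tcp_pos: [0.512, -0.0656, 0.1448]
ee_rot: [2.102, 2.326, 0.005]
force: [0.0, 0.1, 0.8]
width: 0.0855
gripper_force: 0.0
yaw 5.8 turn 1.3 then dx 24.91 dy 5.52 dz 0.48 cm tilt 0.42 j6 -0.36
```

```bash
python3 -m handwheel '[[[2.5,0.5,0],1.3,1],[[4,0.9,0],0,1],[[4,0.9,0],0,1],[[4,0.9,0],0,1],[[4,0.9,0],0,1],[[4,0.9,0],0,1],[[2.4,0.5,0],0,1],[[0,0,0],0,1],[[0,0,2],0,1],[[0,0,3],0,1],[[0,0,2],0,1]]'; python3 plan.py .5475 .187 .022 4.5
python3 - <<'E'
from h import *
np.set_printoptions(precision=4,suppress=True)
for c in("side","top"):
    im,P=cloud(c)
    q,_=near(P,im,(.509,-.065),.036,.03,.075);t=q[q[:,2]>np.percentile(q[:,2],95)-.008];print(c,len(q),np.percentile(q[:,2],95),cv2.minAreaRect((t[:,:2]*1000).astype(np.float32)))
    if c=="side":cv2.imwrite('pics/s2.png',cv2.resize(im[120:360,200:420,::-1],None,fx=2.4,fy=2.4))
E
```

```text
t: 11.62
tcp_pos: [0.5435, 0.186, 0.0697]
ee_rot: [-2.133, -2.305, 0.004]
force: [-0.4, -0.5, -0.3]
width: 0.0852
gripper_force: 0.0
yaw 4.4 turn -0.1 then dx 0.07 dy 0.41 dz 4.77 cm tilt 0.16 j6 0.13
side 259 0.06053239540121743 ((509.931640625, -65.26168823242188), (27.045509338378906, 51.12548065185547), 3.7812743186950684)
top 299 0.060755206180649356 ((509.0539855957031, -62.780975341796875), (25.609119415283203, 48.15000534057617), 4.986358165740967)
```

View pics/s2.png

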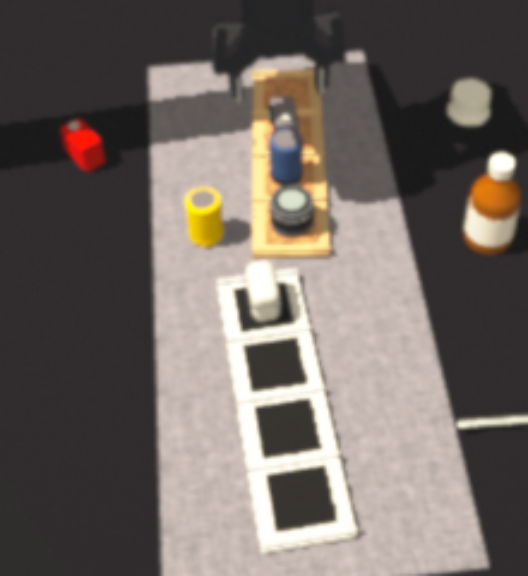

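The case stands upright in the middle of the first bay (crop 263,295), and depth gives (.509,-.064). The fingers straddle the camera at (285,110). Grasping the camera.

```bash
python3 -m handwheel '[[[0.1,0.4,1],0,1],[[0,0,1.7],0,1],[[0,0,1.2],0,1],[[0,0,0.7],0,1],[[0,0,0],0,1],[[0,0,0],0,-1],[[0,0,0],0,-1],[[0,0,0],0,-1],[[0,0,0],0,-1],[[0,0,0],0,-1],[[0,0,0],0,-1],[[0,0,0],0,-1],[[0,0,-1],0,-1],[[0,0,-2],0,-1],[[0,0,-3],0,-1],[[0,0,-3],0,-1],[[0,0,-2.8],0,-1],[[0,0,0],0,-1]]'; python3 plan.py .5165 -.1367 .141 5.8
```

```text
t: 13.98
tcp_pos: [0.5499, 0.189, 0.1453]
ee_rot: [2.132, 2.304, 0.006]
force: [0.1, 0.3, -1.8]
width: 0.0276
gripper_force: 29.9
yaw 4.5 turn -1.3 then dx -32.07 dy -6.62 dz 0.43 cm tilt 0.25 j6 0.13
```

```bash
python3 -m handwheel '[[[-2,-0.4,0],-1.3,-1],[[-4,-0.8,0],0,-1],[[-4,-0.8,0],0,-1],[[-4,-0.8,0],0,-1],[[-4,-0.8,0],0,-1],[[-4,-0.8,0],0,-1],[[-4,-0.8,0],0,-1],[[-4,-0.8,0],0,-1],[[-2,-0.4,0],0,-1],[[0,0,0],0,-1],[[0,0,0],0,-1]]'; python3 plan.py .5165 -.1367 .0255 5.8
```

```text
t: 15.35
tcp_pos: [0.5163, -0.1348, 0.1426]
ee_rot: [-2.105, -2.329, -0.001]
force: [-0.2, 0.5, -1.4]
width: 0.0278
gripper_force: 29.8
yaw 5.8 turn -0.0 then dx -0.19 dy 0.00 dz 11.71 cm tilt 0.12 j6 -0.49
```

```bash
python3 -m handwheel '[[[-0.2,0,1],0,-1],[[0,0,2.5],0,-1],[[0,0,2.5],0,-1],[[0,0,2.5],0,-1],[[0,0,1.5],0,-1],[[0,0,0.9],0,-1],[[0,0,0.5],0,-1],[[0,0,0.3],0,-1],[[0,0,0],0,-1],[[0,0,0],0,1],[[0,0,0],0,1],[[0,0,0],0,1],[[0,0,0],0,1],[[0,0,0],0,1],[[0,0,-1.5],0,1],[[0,0,-3],0,1],[[0,0,-4],0,1],[[0,0,-3],0,1],[[0,0,0],0,1]]'; python3 plan.py .546 .118 .145 2
```

```text
t: 17.73
tcp_pos: [0.5189, -0.1387, 0.1449]
ee_rot: [2.102, 2.325, 0.004]
force: [0.4, 0.4, 0.1]
width: 0.0853
gripper_force: 0.0
yaw 5.8 turn 3.8 then dx 25.56 dy 3.60 dz -0.01 cm tilt 0.42 j6 -0.49
```

```bash
python3 -m handwheel '[[[0,0,0],3.8,1],[[2.6,0.4,0],0,1],[[4,0.56,0],0,1],[[4,0.56,0],0,1],[[4,0.56,0],0,1],[[4,0.56,0],0,1],[[4,0.56,0],0,1],[[3,0.4,0],0,1],[[0,0,0],0,1],[[0,0,2],0,1],[[0,0,2],0,1],[[0,0,0],0,1]]'; python3 plan.py .546 .118 .028 2
python3 - <<'E'
from h import *
im,P=cloud("side");cv2.imwrite('pics/s3.png',cv2.resize(im[120:360,200:420,::-1],None,fx=2.4,fy=2.4))
for xy in((.509,-.065),(.5165,-.1367)):
    q,_=near(P,im,xy,.034,.03,.075);t=q[q[:,2]>np.percentile(q[:,2],95)-.008];print(len(q),np.percentile(q[:,2],95),cv2.minAreaRect((t[:,:2]*1000).astype(np.float32)))
E
```

```text
t: 19.23
tcp_pos: [0.5422, 0.1179, 0.0996]
ee_rot: [-2.182, -2.256, 0.006]
force: [-0.8, 0.0, -0.5]
width: 0.0853
gripper_force: 0.0
yaw 1.9 turn -0.1 then dx -0.00 dy 0.38 dz 7.16 cm tilt 0.28 j6 0.06
260 0.06058401852753901 ((510.2999267578125, -63.75290298461914), (26.666488647460938, 49.86195755004883), 3.6440749168395996)
307 0.05729028088108229 ((517.140625, -140.46707153320312), (29.46063804626465, 51.464290618896484), 8.549051284790039)
```

View pics/s3.png

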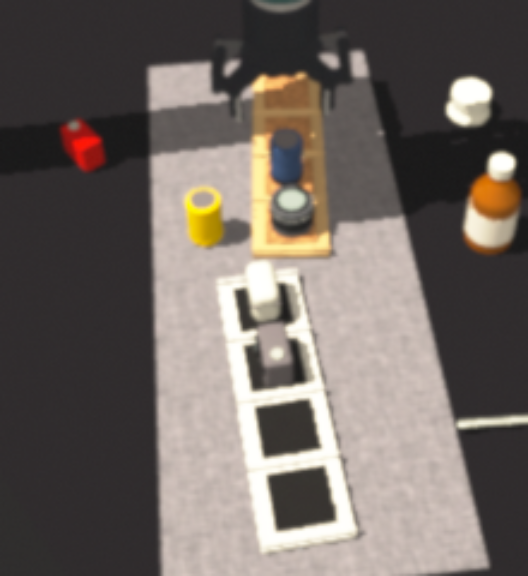

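The camera stands upright in the second bay (275,355), about 4 mm off centre. The speaker (286,155) is next.

```bash
python3 -m handwheel '[[[0,0.4,1],0,1],[[0,0,2],0,1],[[0,0,2],0,1],[[0,0,1.4],0,1],[[0,0,0.7],0,1],[[0,0,0],0,1],[[0,0,0],0,-1],[[0,0,0],0,-1],[[0,0,0],0,-1],[[0,0,0],0,-1],[[0,0,0],0,-1],[[0,0,0],0,-1],[[0,0,-1],0,-1],[[0,0,-2],0,-1],[[0,0,-3],0,-1],[[0,0,-3],0,-1],[[0,0,-2.8],0,-1],[[0,0,0],0,-1]]' 35; python3 plan.py .5237 -.2082 .145 5.8
```

```text
t: 21.52
tcp_pos: [0.5497, 0.1194, 0.1506]
ee_rot: [2.181, 2.257, 0.006]
force: [0.7, -0.3, -1.6]
width: 0.0374
gripper_force: 35.3
yaw 2.0 turn -3.8 then dx -32.33 dy -5.89 dz 0.56 cm tilt 0.3 j6 0.06
```

```bash
python3 -m handwheel '[[[0,0,0],-3.8,-1],[[-2,-0.4,0],0,-1],[[-4,-0.7,0],0,-1],[[-4,-0.7,0],0,-1],[[-4,-0.7,0],0,-1],[[-4,-0.7,0],0,-1],[[-4,-0.7,0],0,-1],[[-4,-0.7,0],0,-1],[[-4,-0.7,0],0,-1],[[-2.3,-0.4,0],0,-1],[[0,0,0],0,-1],[[0,0,0],0,-1]]'; python3 plan.py .5237 -.2082 .030 5.8
```

```text
t: 23.02
tcp_pos: [0.5229, -0.2075, 0.1475]
ee_rot: [-2.107, -2.328, -0.0]
force: [-0.0, -0.2, -1.2]
width: 0.0372
gripper_force: 35.3
yaw 5.7 turn -0.1 then dx -0.08 dy 0.08 dz 11.75 cm tilt 0.12 j6 -0.6
```

```bash
python3 -m handwheel '[[[0,0.1,1],0,-1],[[0,0,2.5],0,-1],[[0,0,2.5],0,-1],[[0,0,2.5],0,-1],[[0,0,1.5],0,-1],[[0,0,0.9],0,-1],[[0,0,0.5],0,-1],[[0,0,0.3],0,-1],[[0,0,0],0,-1],[[0,0,0],0,1],[[0,0,0],0,1],[[0,0,0],0,1],[[0,0,0],0,1],[[0,0,0],0,1],[[0,0,-1.5],0,1],[[0,0,-3],0,1],[[0,0,-4],0,1],[[0,0,-3],0,1],[[0,0,0],0,1]]'; python3 plan.py .5472 .047 .147 2
```

```text
t: 25.4
tcp_pos: [0.5267, -0.2087, 0.1499]
ee_rot: [2.102, 2.325, 0.003]
force: [-0.7, -0.2, -0.4]
width: 0.0853
gripper_force: 0.0
yaw 5.8 turn 3.8 then dx 25.48 dy 2.94 dz 0.29 cm tilt 0.42 j6 -0.6
```

```bash
python3 -m handwheel '[[[0,0,0],3.8,1],[[2.5,0.3,0],0,1],[[4,0.46,0],0,1],[[4,0.46,0],0,1],[[4,0.46,0],0,1],[[4,0.46,0],0,1],[[4,0.46,0],0,1],[[3,0.35,0],0,1],[[0,0,0],0,1],[[0,0,2],0,1],[[0,0,2],0,1],[[0,0,0],0,1]]'; python3 plan.py .5472 .047 .019 2
python3 - <<'E'
from h import *
im,P=cloud("side");cv2.imwrite('pics/s4.png',cv2.resize(im[120:360,200:420,::-1],None,fx=2.4,fy=2.4))
for xy in((.5165,-.1367),(.5237,-.2082)):
    q,_=near(P,im,xy,.034,.03,.085);t=q[q[:,2]>np.percentile(q[:,2],95)-.008];print(len(q),np.percentile(q[:,2],95),cv2.minAreaRect((t[:,:2]*1000).astype(np.float32)))
E
```

```text
t: 26.9
tcp_pos: [0.5438, 0.0471, 0.1045]
ee_rot: [-2.182, -2.256, 0.005]
force: [0.9, -0.1, 0.7]
width: 0.0853
gripper_force: 0.0
yaw 1.9 turn -0.1 then dx -0.03 dy 0.34 dz 8.55 cm tilt 0.27 j6 -0.07
303 0.05720804428046754 ((516.4848022460938, -140.83172607421875), (31.044763565063477, 50.85810089111328), 7.205930709838867)
367 0.07548085562305533 ((525.7844848632812, -208.7652587890625), (38.6654052734375, 34.51251220703125), 86.28870391845703)
```

View pics/s4.png

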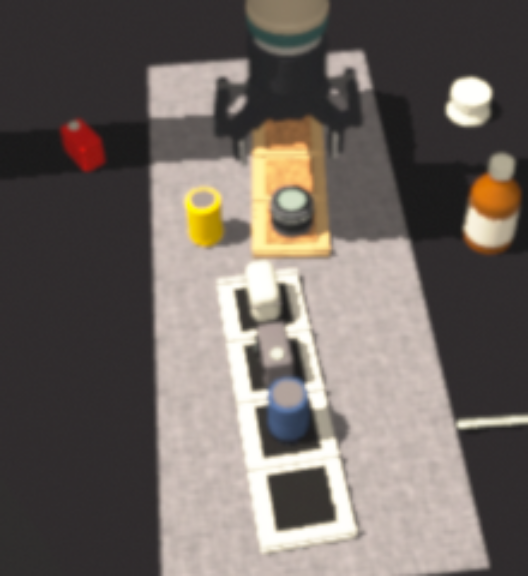

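The speaker is centred upright in bay 3 (288,410). The lens is last.

```bash
python3 -m handwheel '[[[0,0.35,1],0,1],[[0,0,2],0,1],[[0,0,2],0,1],[[0,0,2],0,1],[[0,0,1],0,1],[[0,0,0.5],0,1],[[0,0,0],0,1],[[0,0,0],0,-1],[[0,0,0],0,-1],[[0,0,0],0,-1],[[0,0,0],0,-1],[[0,0,0],0,-1],[[0,0,0],0,-1],[[0,0,-1],0,-1],[[0,0,-2],0,-1],[[0,0,-3],0,-1],[[0,0,-3],0,-1],[[0,0,-2.8],0,-1],[[0,0,0],0,-1]]' 40; python3 plan.py .531 -.2797 .145 5.8
```

```text
t: 29.32
tcp_pos: [0.5507, 0.0482, 0.1414]
ee_rot: [2.18, 2.256, 0.006]
force: [0.9, -0.4, -1.6]
width: 0.0467
gripper_force: 41.6
yaw 2.0 turn -3.8 then dx -32.43 dy -5.27 dz -0.36 cm tilt 0.31 j6 -0.07
```

```bash
python3 -m handwheel '[[[0,0,0],-3.8,-1],[[-2,-0.33,0],0,-1],[[-4,-0.64,0],0,-1],[[-4,-0.64,0],0,-1],[[-4,-0.64,0],0,-1],[[-4,-0.64,0],0,-1],[[-4,-0.64,0],0,-1],[[-4,-0.64,0],0,-1],[[-4,-0.64,0],0,-1],[[-2.3,-0.3,0],0,-1],[[0,0,0],0,-1],[[0,0,0],0,-1]]'; python3 plan.py .531 -.2797 .022 5.8
```

```text
t: 30.82
tcp_pos: [0.5302, -0.2771, 0.1387]
ee_rot: [-2.106, -2.329, -0.001]
force: [0.4, 0.9, -1.5]
width: 0.0468
gripper_force: 41.6
yaw 5.8 turn -0.0 then dx -0.26 dy 0.06 dz 11.67 cm tilt 0.13 j6 -0.7
```

```bash
python3 -m handwheel '[[[-0.2,0.1,1],0,-1],[[0,0,2.5],0,-1],[[0,0,2.5],0,-1],[[0,0,2.5],0,-1],[[0,0,1.5],0,-1],[[0,0,0.9],0,-1],[[0,0,0.5],0,-1],[[0,0,0.3],0,-1],[[0,0,0],0,-1],[[0,0,0],0,1],[[0,0,0],0,1],[[0,0,0],0,1],[[0,0,0],0,1],[[0,0,0],0,1],[[0,0,-1.5],0,1],[[0,0,-3],0,1],[[0,0,-4],0,1],[[0,0,-4],0,1],[[0,0,0],0,1],[[0,0,0],0,1]]'
python3 - <<'E'
from h import *
im,P=cloud("side");cv2.imwrite('pics/s5.png',cv2.resize(im[120:360,200:420,::-1],None,fx=2.4,fy=2.4))
for xy in((.509,-.065),(.5165,-.1367),(.5237,-.2082),(.531,-.2797)):
    q,_=near(P,im,xy,.034,.03,.085);t=q[q[:,2]>np.percentile(q[:,2],95)-.008];print(len(q),np.percentile(q[:,2],95),cv2.minAreaRect((t[:,:2]*1000).astype(np.float32)))
E
```

```text
t: 33.33
tcp_pos: [0.5315, -0.2799, 0.1475]
ee_rot: [-2.107, -2.33, -0.0]
force: [-0.5, -0.2, -0.0]
width: 0.0854
gripper_force: 0.0Traceback (most recent call last):
  File "<stdin>", line 4, in <module>
    return _quantile_unchecked(
        a, q, axis, out, overwrite_input, method, keepdims, weights)
    return _ureduce(a,
                    func=_quantile_ureduce_func,
    ...<5 lines>...
                    overwrite_input=overwrite_input,
                    method=method)
    r = func(a, **kwargs)
    result = _quantile(arr,
                       quantiles=q,
    ...<2 lines>...
                       out=out,
                       weights=wgt)
    slices_having_nans = np.isnan(arr[-1, ...])
                                  ~~~^^^^^^^^^
IndexError: index -1 is out of bounds for axis 0 with size 0
```

View pics/s5.png

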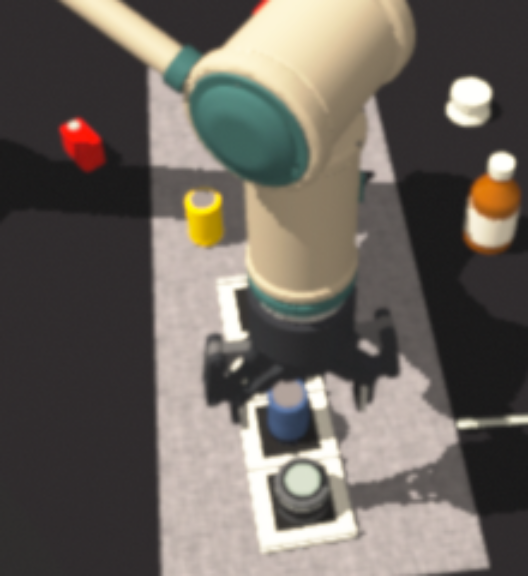

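The lens stands in bay 4 (302,490), but the arm hides the others. I move it up and back for a final check.

```bash
python3 -m handwheel '[[[0,0,-4],0,1],[[0,0,-4],0,1],[[4,0,0],0,1],[[5,0,0],0,1],[[5,0,0],0,1],[[5,0,0],0,1],[[5,0,0],0,1],[[5,0,0],0,1],[[5,0,0],0,1],[[5,0,0],0,1],[[5,0,0],0,1],[[5,0,0],0,1],[[0,0,0],0,1],[[0,0,0],0,1]]'
python3 - <<'E'
from h import *
im,P=cloud("side");cv2.imwrite('pics/s6.png',cv2.resize(im[120:360,200:420,::-1],None,fx=2.4,fy=2.4))
for xy in((.509,-.065),(.5165,-.1367),(.5237,-.2082),(.531,-.2797)):
    q,_=near(P,im,xy,.034,.03,.085);t=q[q[:,2]>np.percentile(q[:,2],95)-.008];print(len(q),np.percentile(q[:,2],95),cv2.minAreaRect((t[:,:2]*1000).astype(np.float32)))
E
```

```text
t: 35.12
tcp_pos: [0.4821, 0.2068, 0.2262]
ee_rot: [-2.106, -2.331, 0.004]
force: [0.1, -0.5, -0.5]
width: 0.0855
gripper_force: 0.0
257 0.06026256437835082 ((510.21124267578125, -63.692264556884766), (26.736726760864258, 50.04365158081055), 4.671395778656006)
307 0.05733302859122001 ((516.6332397460938, -139.646484375), (31.181974411010742, 50.72132110595703), 9.052169799804688)
365 0.0747514539461048 ((525.8439331054688, -208.94927978515625), (36.85377502441406, 34.557945251464844), 86.32344818115234)
483 0.05379706519027302 ((532.1393432617188, -281.42889404296875), (46.57892990112305, 48.586830139160156), 10.04381275177002)
```

View pics/s6.png

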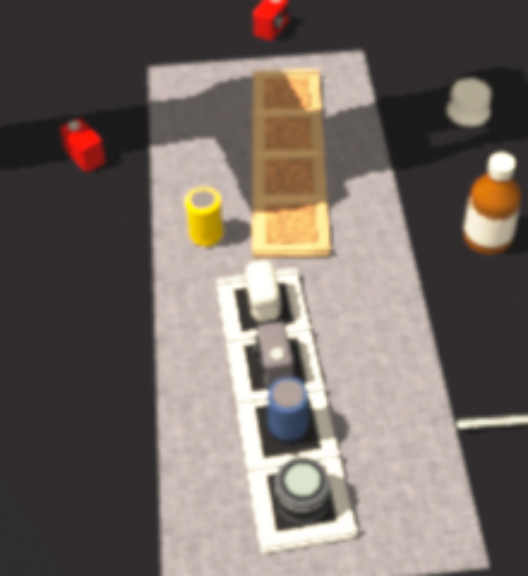

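All four stand upright and within 4 mm of their bay centres, in order: case (263,290), camera (275,350), speaker (288,410), lens (302,490). The bottle and the screwdriver are where they were.

```bash
python3 -c "from plant import ctrl;print(ctrl.close_job())"
```

```text
the job is handed in; nothing more can be done
None
```

I moved all four gadgets to the bench rack in their original left-to-right order and handed the job in at about 35 s; each stands upright within about 4 mm of its bay centre, and the bottle and screwdriver were left alone.

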